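Clamp a pine batten in the eccentric-clamp jig

TASK

Lay the pale pine batten flat in the plywood jig, pushed fully home against the long fence and the end stop, and then swing the red lever counter-clockwise (seen from above) until the clamp's off-centre lobe bears on the batten and holds it snugly: about 13 newtons, certainly more than 7, and at no time press it against the fence with more than 22 or the soft pine is bruised. Let go and leave the batten clamped, and do not shove the other things on the bench about.

Things in the scene. Friction and masses are not known exactly. Their poses are not given: they have to be found in the camera images.
- jig: Fixed plywood jig, bed 150 (x) x 280 (y) x 15 mm; origin under its centre on the bench; place and yaw vary. On the bed: a fence 12 mm high, 22 wide, along jig y (y -105 to +100) with a black rubber facing whose face is at jig x = +45 mm and gives 1 mm per 16 N; a dark end stop 12 mm high, inner face at jig y = +100 mm (x 0 to 44). The clamp stands on the -x side.
- facing: The black rubber facing of the jig's fence, a strip 6 x 205 x 11 mm, turned as the jig is; origin on its inner face (the face the batten is pressed against), at mid length, at the level of the bed's top. It yields towards jig +x under load, 1 mm per 16 N, and springs back.
- home (a point): Point on the bed's top (jig x 22.5, y 0, z 15 mm) where the batten's origin lies when it is home against fence and stop, its length along jig y. Axes as the jig's.
- cam (a joint): Eccentric clamp on the bed: angle t (rad) of the red cam, growing counter-clockwise from above; start 0 to 0.3, limit 2.4. Vertical pivot at jig x -17.2 +/- 2 mm (set by hand, not measured), y -62 +/- 2. Lobe: disc of radius 21 mm, centre 11 mm off the pivot, 4 to 14 mm above the bed; it reaches 21 - 11 cos t mm towards the fence and first touches a home batten between t = 1.0 and 1.42.
- handle (a point): Fixed point of the jig at the lever's nominal pivot axis (jig x -17.2, y -62), 56 mm above the bed, axes as the jig's. The red lever is a level bar pointing 150 degrees + t from jig x, 14 mm wide, reaching 65 mm out, 46 to 66 mm above the bed (above a loaded batten). Pushed sideways 45 mm out it turns freely at about 2 N; at 7.5 N the lobe presses with 10 to 17 N, easing 1 to 4 N once let go.
- batten: Loose pale pine batten, 45 mm (its x) by 200 mm (its y) by 38 mm high, about 0.17 kg; origin at the centre of its underside. Both ends are alike. It starts flat on the bench to the right of the jig, at any angle up to half a radian from pointing straight away from the robot.
- offcut: Bystander: dark wood block 50 x 110 x 30 mm, loose; origin under its centre. Not to be used or shoved.
- jar: Bystander: screw jar with a yellow cap, 64 mm across, 85 mm high, loose. Leave it alone.
- tape: Bystander: grey tape roll lying flat, 100 mm across, 24 mm high, loose. Leave it alone.
- tin: Bystander: open aluminium tin, 74 mm across, 80 mm high, loose. Leave it alone.
Not all that is in view belongs to the job. What is shaped like the batten but purple is not meant.

How it is judged:
By the outcome, as a careful person would: the job done as asked, in the order asked, and still so for the second after the job is handed in, with the robot touching nothing.
It also fails if it takes over 72 s, if anything falls off the work surface, if the arm or the gripper's body presses on something with over 40 N, if the wrist force passes 120 N, or if a joint passes its speed limit or range.

ROBOT

A 7-joint arm with a two-finger parallel gripper is mounted at the origin on the work surface. World frame = base frame: x ahead of the robot, y to its left, z up, the work surface at z = 0. Lengths are in m, angles in rad, forces in N, time in s.
With the tool pointing down it reaches from about 0.425 to 0.925 m from the base axis. Payload 6.8 kg.
Tool frame: the origin (TCP) lies between the finger pads; the fingertips stand 17 mm ahead of it and the grasp point (between the pads) lies 2 mm behind it; x points along the fingers, y is the direction in which the jaws open and shut, and the axes are right-handed (so a half turn about x gives the same grasp; the last joint's range is limited). The gripper opens to 85 mm and grips with 20 to 120 N. Pads are 22 mm wide; open, the fingers measure 114 mm over their backs; the gripper's body (76 mm by 85 mm) begins 54 mm behind the grasp point. The pads swing forward as they close: fully open they stand 13 mm farther back than shut.
Start: joints at [1.113, 0.477, 0.022, 1.555, -0.011, 1.109, -0.083], TCP at [0.231, -0.634, 0.248] pointing down, gripper open.
Joint ranges: [-2.96, 2.96], [-0.34, 2.1], [-1.41, 1.46], [0.24, 2.44], [-1.37, 4.51], [0.17, 1.92], [-2.96, 2.96]. Speed limits (rad/s): [2.39, 2.39, 3.14, 3.14, 3.14, 3.14, 3.14].

INTERFACE

Orientations are given as a rotation vector (axis times angle).
In Python, from bench import r gives the robot as it stands. The module is installed in compiled form; this text tells all that it offers.
- The arm moves only by the tool apply_moves, never from a script. Its argument "increments" is text: rows parted by semicolons, each of 7 numbers parted by spaces: the finger opening in mm, from 0 to 85.4, then the shift along the tool's x, y, z normalised to -1 to 1, where 1 is 100 cm, then the turn, a rotation vector about the tool's x, y, z normalised to -1 to 1, where 1 is 0.12 rad. In form: gripper x y z wx wy wz; .... A call has exactly 8 rows; each row shifts and turns the commanded pose from where the row before left it, along the tool's axes as they then stand; what a row does not reach is not made up. A row lasts 1/10 s, in which the tool goes at most 50 mm and 8.59 degrees, less where a joint would pass 70% of its speed; a pose out of reach is approached as far as the arm can. A call with a number of a shift or a turn outside -1 to 1 is refused whole. A call with a gripper value outside its range is refused whole. The fingers move at their own pace and stop on an object; "squeeze" is the grip in N (left out, the last holds). Time passes only in rows, so rows that do not move let the fingers close, or fill a call up. It gives the time, the measured TCP pose, the force and the opening at its end, in the units of the state.
- r.get_obs(): the state, without advancing time (a new reading comes with each control period).
- r.grab_frame(name): name is "side" or "top"; returns a dict with "color" (400x640x3 uint8, blue, green, red), "fx", "fy", "cx", "cy" (pixels), "k1" (the pictures are not rectified: a ray, as slopes to the right and down, at radius r is drawn at 1 + k1 r^2 times it, then the intrinsics apply), "origin" and "orientation" of the camera in the world. Camera axes: x right, y up, looking along -z (the intrinsics and any distortion apply to the point x, -y, -z); pixel columns grow to the right and rows downward; lengths in m; the calibration is good to about 2 mm. A picture is of the moment at which its call begins. There is no depth.
- r.hand_in(): hands the job in, once; it reports no verdict.
The state is a dict: "clock": time; "joints": joint angles; "qvel": joint speeds; "tau": joint torques, N m; "tcp_pos": TCP position; "orientation": TCP orientation; "contact_force": force on the tool from outside, world axes, zero at the start; "moment": the same for the moment, N m; "grip_width": finger opening in m.
Only numpy, scipy, OpenCV 4.12 (cv2) and the standard library are available. Lean on these libraries where they do the work, as an engineer would, in place of code of your own. Each camera call takes 0.05 s, during which the arm holds its last target. There are 200 camera calls.

## Working session

There is one attempt and no reset: what is moved stays moved. The work goes in short steps, Python scripts to look and compute and a tool call to move; the robot and the scene stay as the last step left them, time stands still between calls to the robot, and variables do not carry over. Pictures are saved under pics/ and viewed, about 8 in all and at most 12, crops included, and the job is handed in when it is done.

Besides the shell and the picture viewer there is one more tool, called after "Call:" as name(argument=value, ...), one argument or row to a line, values as JSON. apply_moves: Moves the arm, as the interface text tells. Scaled input: -1 to 1 covers 100 cm each way for a shift and 0.12 rad each way for a turn. Its arguments: {"type":"object","properties":{"increments":{"type":"string"},"squeeze":{"type":"number"}},"required":["increments"]}

```bash
mkdir -p pics; cat > h.py <<'E'
import numpy as np, cv2
from scipy.spatial.transform import Rotation as R
from bench import r
def ray(f,u,v):
    x=(u-f["cx"])/f["fx"]; y=(v-f["cy"])/f["fy"]
    rd=np.hypot(x,y); q=rd
    for _ in range(30): q=rd/(1+f["k1"]*q*q)
    s=q/rd if rd>0 else 1
    o=np.array(f["orientation"],float)
    M=R.from_rotvec(o).as_matrix() if o.size==3 else (o if o.shape==(3,3) else R.from_quat(o).as_matrix())
    return np.array(f["origin"]), M@np.array([x*s,-y*s,-1.])
def onz(f,u,v,z):
    o,d=ray(f,u,v); return o+d*(z-o[2])/d[2]
def proj(f,p):
    M=R.from_rotvec(np.array(f["orientation"])).as_matrix()
    c=M.T@(np.array(p)-np.array(f["origin"])); x=c[0]/-c[2]; y=-c[1]/-c[2]
    k=1+f["k1"]*(x*x+y*y); return np.array([f["cx"]+f["fx"]*x*k, f["cy"]+f["fy"]*y*k])
E
python3 - <<'E'
from h import *
for n in("top","side"):
    f=r.grab_frame(n); cv2.imwrite(f"pics/{n}0.png",f["color"]); print({k:v for k,v in f.items() if k!="color"})
print(r.get_obs())
E
```

```text
{'fx': 372.4669881592719, 'fy': 372.4669881592719, 'cx': 318.6925893907938, 'cy': 204.14018813188986, 'k1': -0.08654099077550069, 'origin': array([0.29561875, 0.00909546, 1.14706748]), 'orientation': array([ 0.17301641, -0.18530974, -1.65337482])}
{'fx': 478.19788983449666, 'fy': 478.19788983449666, 'cx': 327.9070770036401, 'cy': 197.5186353752515, 'k1': -0.08226702875318256, 'origin': array([0.38641583, 1.1766719 , 1.05947109]), 'orientation': array([ 0.07736856, -1.28258406, -2.75539207])}
{'clock': 0.1, 'joints': array([ 1.11287419,  0.4777352 ,  0.02234633,  1.55634945, -0.01149045,
        1.10928154, -0.08309539]), 'qvel': array([ 5.78121289e-05, -4.36536052e-04,  5.41114278e-04, -3.44707308e-03,
        1.23688951e-03, -9.36468026e-04,  3.59215501e-04]), 'tau': array([ 3.84366052e-03, -5.97766614e+01,  1.61354173e+00, -2.81957370e+01,
        1.28266308e-02,  5.05397198e-03, -7.94454593e-06]), 'tcp_pos': array([ 0.23115907, -0.63365235,  0.24741239]), 'orientation': array([ 2.03139338,  0.36072665, -2.0322469 ]), 'contact_force': array([-0.18961352,  0.14671549,  0.31157502]), 'moment': array([-0.0311108 ,  0.02167756, -0.01543244]), 'grip_width': 0.08543669098818922}
```

View pics/top0.png

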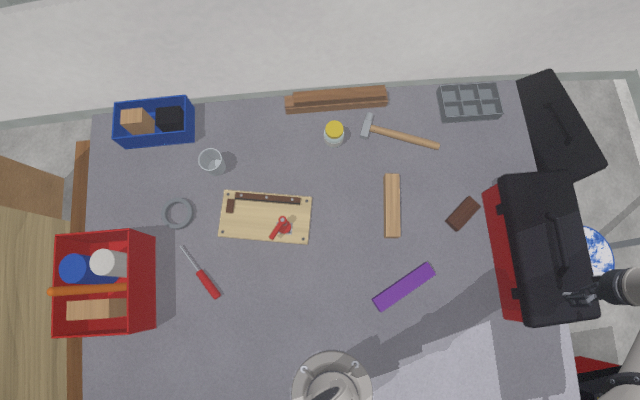

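View pics/side0.png

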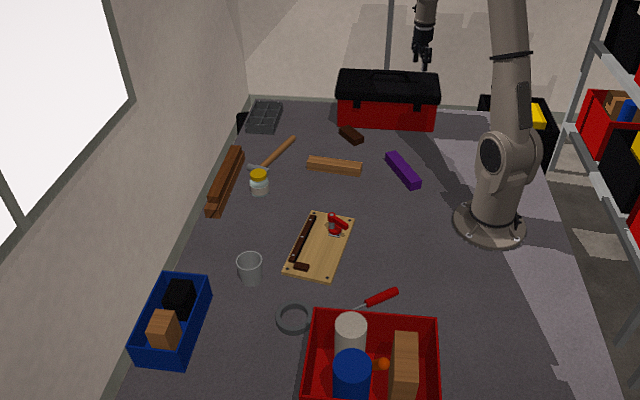

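Top view: batten candidates are the pale pine bar (392,205), the purple bar (403,286), the brown planks (336,98), the hammer handle (405,136) and the wood blocks in the bins (95,305), (137,120). By description I choose (392,205). The jig is at (266,217), with the fence on the far side and the stop at the left, so jig axes ≈ world axes. I'll check with a close crop and measure.

```bash
cat >> h.py <<'E'
def quad(f,win,lo,hi):
    u0,u1,v0,v1=win; hsv=cv2.cvtColor(f["color"],cv2.COLOR_BGR2HSV)
    m=np.zeros(hsv.shape[:2],np.uint8); m[v0:v1,u0:u1]=cv2.inRange(hsv,lo,hi)[v0:v1,u0:u1]
    m=cv2.morphologyEx(m,cv2.MORPH_CLOSE,np.ones((3,3)))
    c=max(cv2.findContours(m,cv2.RETR_EXTERNAL,cv2.CHAIN_APPROX_NONE)[0],key=cv2.contourArea)
    return c[:,0,:].astype(float)
def rectz(f,c,z):
    p=np.array([onz(f,u,v,z)[:2] for u,v in c]); return cv2.minAreaRect((p*1000).astype(np.float32))
E
python3 - <<'E'
from h import *
f=r.grab_frame("top"); g=r.grab_frame("side")
hsv=cv2.cvtColor(f["color"],cv2.COLOR_BGR2HSV)
for p in((392,205),(387,205),(398,205),(300,225),(240,225),(350,230),(284,226),(272,236)): print(p,hsv[p[1],p[0]])
c=quad(f,(215,318,185,247),(10,40,120),(30,255,255)); print("jig",rectz(f,c,.015))
c=quad(f,(375,410,165,245),(5,40,90),(30,255,255)); print("bat38",rectz(f,c,.038))
A=cv2.resize(f["color"][180:250,210:320],None,fx=5,fy=5,interpolation=2)
B=cv2.resize(f["color"][165:245,360:430],None,fx=3.5,fy=3.5,interpolation=2)
C=cv2.resize(g["color"][200:290,270:370],None,fx=2.4,fy=2.4,interpolation=2)
im=np.zeros((600,800,3),np.uint8); im[:350,:550]=A; im[:280,552:552+245]=B; im[360:360+216,:240]=C
C=cv2.resize(g["color"][140:190,290:380],None,fx=4,fy=4,interpolation=2); im[360:560,260:620]=C
cv2.imwrite("pics/crop.png",im)
E
```

```text
(392, 205) [ 17  82 171]
(387, 205) [ 16  81 179]
(398, 205) [ 15  81 171]
(300, 225) [ 21  66 193]
(240, 225) [ 21  61 189]
(350, 230) [131  14 143]
(284, 226) [  1 130 145]
(272, 236) [  1 157 179]
jig ((531.7411499023438, 158.9109649658203), (279.505126953125, 150.65740966796875), 79.83753967285156)
bat38 ((528.058837890625, -232.83963012695312), (50.44580841064453, 201.97830200195312), 83.13703918457031)
```

View pics/crop.png

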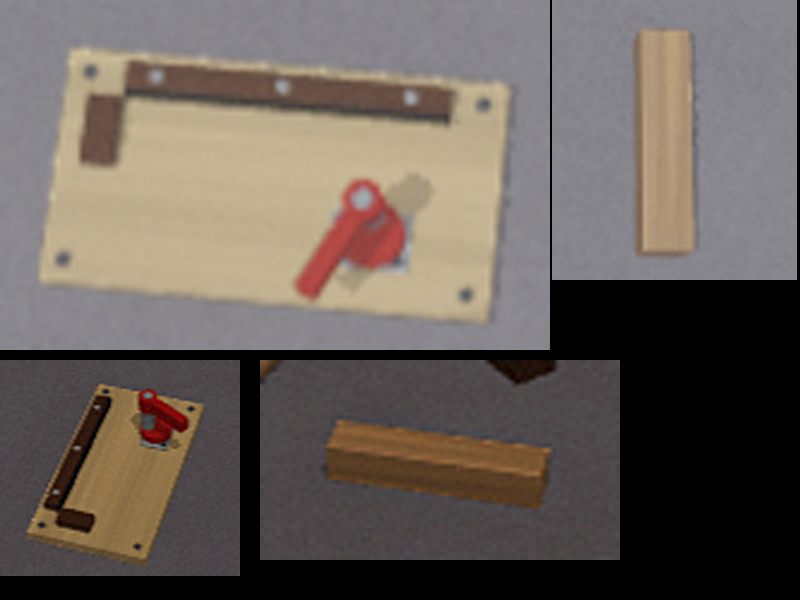

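The crop confirms it: batten at crop (665,140), pale pine with its +y side slightly visible; jig with fence on top, stop at left, and red lever pointing near-left. The jig's size (279.5 x 150.7) and the batten's length (202) fit. Next: plan the moves.

```bash
cat >> h.py <<'E'
J0=np.array([.5317,.1589]); JY=np.deg2rad(79.84-90)
def jw(x,y): c,s=np.cos(JY),np.sin(JY); return J0+np.array([c*x-s*y,s*x+c*y])
def st():
    o=r.get_obs(); M=R.from_rotvec(o["orientation"]).as_matrix()
    print("t",round(o["clock"],2),"tcp",o["tcp_pos"].round(4),"F",o["contact_force"].round(2),"w",round(o["grip_width"]*1000,1),"yawy",round(np.degrees(np.arctan2(M[1,1],M[0,1])),2),"tilt",M[2,:].round(4))
    return o,M
def go(p,yaw):
    o,M=st(); d=M.T@(np.array(p)-o["tcp_pos"])
    y=np.arctan2(M[1,1],M[0,1]); dy=(yaw-y+np.pi)%(2*np.pi)-np.pi
    x=np.array([0,0,-1.]); yy=np.array([np.cos(yaw),np.sin(yaw),0]); T=np.c_[x,yy,np.cross(x,yy)]
    print("shift tool(m)",d.round(4),"turn tool total/0.12",(R.from_matrix(M.T@T).as_rotvec()/.12).round(3))
E
python3 - <<'E'
from h import *
o,M=st(); print(M.round(3))
f=r.grab_frame("top"); g=r.grab_frame("side")
a=np.deg2rad(-6.86); L=np.array([np.cos(a),np.sin(a)]); W=np.array([-L[1],L[0]])
c=np.array([.5281,-.2328])-2.7e-3*W+1e-3*L; print("bat",c)
# side view check: batten hull corners vs predicted
b=quad(g,(300,370,150,180),(5,60,60),(30,255,255)); print("side extremes",b.min(0),b.max(0))
for s in(-1,1):
  for t in(-1,1):
    for z in (0,.038): print(s,t,z,proj(g,[*(c+s*.1*L+t*.0225*W),z]).round(1),proj(f,[*(c+s*.1*L+t*.0225*W),z]).round(1))
hull=cv2.approxPolyDP(cv2.convexHull(b.astype(np.float32)),1.5,True); print(hull[:,0])
bt=quad(f,(375,410,165,245),(5,40,90),(30,255,255)); print(cv2.approxPolyDP(cv2.convexHull(bt.astype(np.float32)),1.2,True)[:,0])
j=quad(g,(270,370,200,290),(10,60,60),(30,255,255)); print("jig side",cv2.approxPolyDP(cv2.convexHull(j.astype(np.float32)),2,True)[:,0])
for x in(-.075,.075):
  for y in(-.14,.14): print(x,y,proj(g,[*jw(x,y),.015]).round(1),proj(f,[*jw(x,y),.015]).round(1))
for yaw in (-96.86,83.14): go([*c,.15],np.deg2rad(yaw))
print("home",jw(.0225,0))
E
```

```text
t 0.2 tcp [ 0.2312 -0.6338  0.2477] F [ 0.46  0.   -0.02] w 85.3 yawy -69.96 tilt [-1.0e+00 -1.1e-03  1.0e-04]
[[-0.     0.343 -0.939]
 [ 0.001 -0.939 -0.343]
 [-1.    -0.001  0.   ]]
bat [ 0.52877034 -0.23560011]
side extremes [306. 155.] [362. 176.]
-1 -1 0 [361.5 169.8] [397.6 238.4]
-1 -1 0.038 [362.  161.5] [400.1 236.8]
-1 1 0 [359.3 177.1] [383.2 238.1]
-1 1 0.038 [359.7 168.7] [385.3 236.4]
1 -1 0 [309.3 162.6] [396.5 176.8]
1 -1 0.038 [309.  154.4] [398.9 173.2]
1 1 0 [306.1 169.6] [382.6 176.4]
1 1 0.038 [305.8 161.2] [384.6 172.8]
[[306. 161.]
 [309. 155.]
 [362. 162.]
 [360. 176.]
 [307. 169.]]
[[393. 173.]
 [399. 175.]
 [400. 235.]
 [398. 237.]
 [384. 237.]
 [383. 177.]
 [385. 173.]]
jig side [[311. 210.]
 [354. 218.]
 [330. 285.]
 [281. 274.]]
-0.075 -0.14 [354.6 217.7] [307.3 244.1]
-0.075 0.14 [330.  282.2] [216.9 236. ]
0.075 -0.14 [310.5 209. ] [311.8 196.5]
0.075 0.14 [280.1 270.7] [223.8 189.1]
t 0.3 tcp [ 0.2313 -0.634   0.248 ] F [-0.25 -0.4   0.94] w 85.7 yawy -69.96 tilt [-1.e+00 -6.e-04  1.e-04]
shift tool(m) [ 0.0981 -0.2722 -0.416 ] turn tool total/0.12 [3.913e+00 2.000e-03 5.000e-03]
t 0.3 tcp [ 0.2313 -0.634   0.248 ] F [-0.25 -0.4   0.94] w 85.7 yawy -69.96 tilt [-1.e+00 -6.e-04  1.e-04]
shift tool(m) [ 0.0981 -0.2722 -0.416 ] turn tool total/0.12 [-2.2267e+01 -7.0000e-03  2.0000e-03]
home [0.55384718 0.15493105]
```

Call:
apply_moves(
  increments="85 0 0 0 0.978 0 0;85 0 0 0 0.978 0 0;85 0 0 0 0.978 0 0;85 0 0 0 0.978 0 0;85 0 -0.036 -0.022 0 0 0;85 0 -0.036 -0.022 0 0 0;85 0 -0.036 -0.022 0 0 0;85 0 -0.036 -0.022 0 0 0",
  squeeze=30,
)

```text
clock: 1.1
tcp_pos: [0.3368, -0.5003, 0.2484]
orientation: [-2.16, 0.13, 2.159]
contact_force: [1.1, 0.0, 0.0]
grip_width: 0.0851
```

Call:
apply_moves(
  increments="85 0 -0.036 -0.022 0 0 0;85 0 -0.036 -0.022 0 0 0;85 0 -0.036 -0.022 0 0 0;85 0 -0.036 -0.022 0 0 0;85 0 -0.036 -0.022 0 0 0;85 0 -0.036 -0.022 0 0 0;85 0 -0.036 -0.022 0 0 0;85 0 0 0 0 0 0",
)

```text
clock: 1.9
tcp_pos: [0.5233, -0.2628, 0.2484]
orientation: [-2.166, 0.115, 2.161]
contact_force: [-0.0, -0.1, 0.4]
grip_width: 0.0849
```

```bash
python3 - <<'E'
from h import *
go([.5437,-.2374,.0315],np.deg2rad(-96.86)); print(r.get_obs()["joints"].round(2))
E
```

```text
t 1.9 tcp [ 0.5233 -0.2628  0.2484] F [-0.03 -0.05  0.45] w 84.9 yawy -96.26 tilt [-1.     -0.0034 -0.0021]
shift tool(m) [ 0.217  -0.0267 -0.0171] turn tool total/0.12 [ 0.087 -0.017  0.029]
[ 0.4   0.33 -0.05  1.77  0.02  1.04 -1.33]
```

Call:
apply_moves(
  increments="85 0 -0.027 -0.017 0.08 0 0;85 0.035 0 0 0 0 0;85 0.035 0 0 0 0 0;85 0.035 0 0 0 0 0;85 0.03 0 0 0 0 0;85 0.02 0 0 0 0 0;85 0.005 0 0 0 0 0;85 0 0 0 0 0 0",
)

```text
clock: 2.7
tcp_pos: [0.5386, -0.2453, 0.0879]
orientation: [-2.153, 0.14, 2.156]
contact_force: [-0.5, -0.1, 0.6]
grip_width: 0.0853
```

```bash
python3 - <<'E'
from h import *
go([.5437,-.2374,.0315],np.deg2rad(-96.86))
f=r.grab_frame("top");g=r.grab_frame("side")
A=cv2.resize(f["color"][150:260,350:450],None,fx=4,fy=4,interpolation=2);B=cv2.resize(g["color"][110:210,280:380],None,fx=4,fy=4,interpolation=2)
im=np.zeros((440,800,3),np.uint8);im[:,:400]=A;im[:400,400:]=B;cv2.imwrite("pics/pre.png",im)
E
```

```text
t 2.7 tcp [ 0.5386 -0.2453  0.0879] F [-0.51 -0.14  0.62] w 85.3 yawy -97.43 tilt [-1.0e+00 -1.0e-04  1.2e-03]
shift tool(m) [ 0.0564 -0.0085 -0.0042] turn tool total/0.12 [-0.082  0.01   0.001]
```

View pics/pre.png

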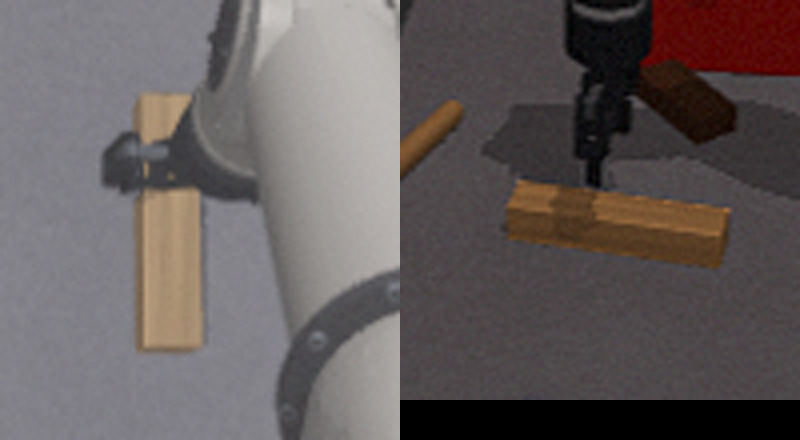

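Left: fingers straddle the batten at about (165,160) in the crop; right: fingertips just above it at (590,175). I'll descend and close.

Call:
apply_moves(
  increments="85 0 -0.0085 -0.004 -0.08 0 0;85 0.02 0 0 0 0 0;85 0.02 0 0 0 0 0;85 0.012 0 0 0 0 0;85 0.004 0 0 0 0 0;85 0 0 0 0 0 0;85 0 0 0 0 0 0;85 0 0 0 0 0 0",
)

```text
clock: 3.6
tcp_pos: [0.5447, -0.2374, 0.0332]
orientation: [-2.162, 0.13, 2.158]
contact_force: [-0.3, -0.4, -1.0]
grip_width: 0.0853
```

```bash
python3 - <<'E'
from h import *
go([.5437,-.2374,.0315],np.deg2rad(-96.86))
E
```

```text
t 3.6 tcp [ 0.5447 -0.2374  0.0332] F [-0.3  -0.36 -1.02] w 85.3 yawy -96.86 tilt [-1.0e+00  3.0e-04 -1.6e-03]
shift tool(m) [0.0017 0.0001 0.001 ] turn tool total/0.12 [-0.    -0.013 -0.003]
```

Call:
apply_moves(
  increments="60 0.0015 0 0 0 0 0;40 0 0 0 0 0 0;40 0 0 0 0 0 0;40 0 0 0 0 0 0;40 0 0 0 0 0 0;40 0 0 0 0 0 0;40 0 0 0 0 0 0;40 0 0 0 0 0 0",
  squeeze=40,
)

```text
clock: 4.4
tcp_pos: [0.5443, -0.2374, 0.0312]
orientation: [-2.16, 0.13, 2.159]
contact_force: [-1.1, -0.6, 5.5]
grip_width: 0.0443
```

```bash
python3 - <<'E'
from h import *
go([.5437,-.2374,.12],np.deg2rad(-96.86))
E
```

```text
t 4.4 tcp [ 0.5443 -0.2374  0.0312] F [-1.15 -0.58  5.54] w 44.3 yawy -96.86 tilt [-1.e+00  2.e-04 -5.e-04]
shift tool(m) [-0.0888  0.0001  0.0005] turn tool total/0.12 [-0.    -0.004 -0.002]
```

Call:
apply_moves(
  increments="40 -0.01 0 0 0 0 0;40 -0.03 0 0 0 0 0;40 -0.04 0 0 0 0 0;40 -0.03 0 0 -0.9 0 0;40 0 0 0 -0.97 0 0;40 0 0 0 -0.97 0 0;40 0 0 0 -0.97 0 0;40 0 0 0 -0.97 0 0",
)

```text
clock: 5.2
tcp_pos: [0.5435, -0.2369, 0.1408]
orientation: [1.966, 0.46, -1.967]
contact_force: [-0.2, -0.4, -2.5]
grip_width: 0.0444
```

Call:
apply_moves(
  increments="40 0 0 0 -0.97 0 0;40 0 0 0 -0.97 0 0;40 0 0 0 -0.97 0 0;40 0 0 0 -0.97 0 0;40 0 0 0 -0.97 0 0;40 0 0 0 -0.97 0 0;40 0 0 0 -0.97 0 0;40 0 0 0 -0.97 0 0",
)

```text
clock: 6.0
tcp_pos: [0.5435, -0.237, 0.1407]
orientation: [1.341, 1.119, -1.342]
contact_force: [-0.4, -0.6, -1.4]
grip_width: 0.0444
```

```bash
python3 - <<'E'
from h import *
# prelim pose: batten centre 7mm off fence, 8mm off stop; grasp +15.5 along y
p=jw(.0225-.007,-.008+.0155); print(p)
go([*p,.10],JY)
E
```

```text
[0.54827993 0.16354823]
t 6.0 tcp [ 0.5435 -0.237   0.1407] F [-0.38 -0.61 -1.36] w 44.4 yawy -10.36 tilt [-1.     -0.0011 -0.    ]
shift tool(m) [ 0.0408 -0.0673 -0.3949] turn tool total/0.12 [-0.03  -0.     0.009]
```

Call:
apply_moves(
  increments="40 0 -0.006 -0.035 0 0 0;40 0 -0.006 -0.035 0 0 0;40 0 -0.006 -0.035 0 0 0;40 0 -0.006 -0.035 0 0 0;40 0 -0.006 -0.035 0 0 0;40 0 -0.006 -0.035 0 0 0;40 0 -0.006 -0.035 0 0 0;40 0 -0.006 -0.035 0 0 0",
)

```text
clock: 6.8
tcp_pos: [0.5479, 0.0481, 0.1409]
orientation: [1.344, 1.116, -1.345]
contact_force: [0.4, -0.1, -1.3]
grip_width: 0.0445
```

Call:
apply_moves(
  increments="40 0 -0.006 -0.035 0 0 0;40 0 -0.006 -0.035 0 0 0;40 0 -0.006 -0.035 0 0 0;40 0 0 0 0 0 0;40 0 0 0 0 0 0;40 0 0 0 0 0 0;40 0 0 0 0 0 0;40 0 0 0 0 0 0",
)

```text
clock: 7.6
tcp_pos: [0.5504, 0.1521, 0.1407]
orientation: [1.345, 1.114, -1.346]
contact_force: [0.3, -0.3, -2.8]
grip_width: 0.0442
```

```bash
python3 - <<'E'
from h import *
p=jw(.0225-.007,-.008+.0155)
go([*p,.085],JY)
f=r.grab_frame("top");g=r.grab_frame("side")
A=cv2.resize(f["color"][170:260,210:320],None,fx=4,fy=4,interpolation=2);B=cv2.resize(g["color"][190:290,270:360],None,fx=4,fy=4,interpolation=2)
im=np.zeros((400,800,3),np.uint8);im[:360,:440]=A;im[:400,440:]=B;cv2.imwrite("pics/over.png",im)
E
```

```text
t 7.6 tcp [0.5504 0.1521 0.1407] F [ 0.32 -0.26 -2.8 ] w 44.2 yawy -10.75 tilt [-1.e+00 -0.e+00  7.e-04]
shift tool(m) [ 0.0557 -0.0042 -0.0109] turn tool total/0.12 [-0.085  0.005  0.   ]
```

View pics/over.png

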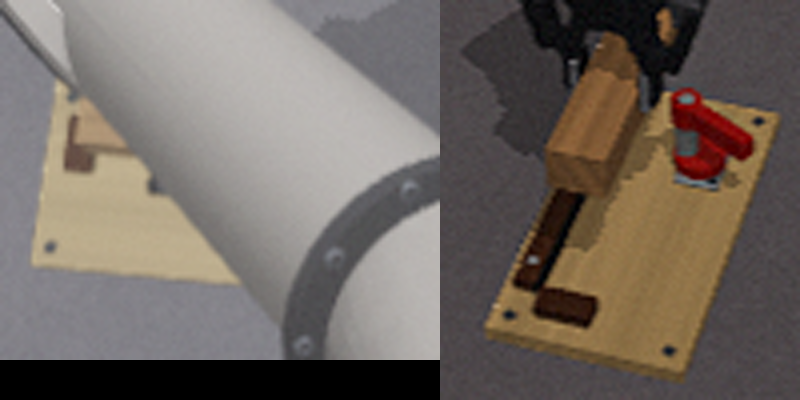

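Side crop: batten above the jig, parallel to the fence, with the lever clear to its right. Lobe clearance is tight, so I'll refine the fence and stop lines from the first picture before lowering.

```bash
python3 - <<'E'
from h import *
for n in("top","side"):
    f=r.grab_frame(n); im=cv2.cvtColor(cv2.imread(f"pics/{n}0.png"),cv2.COLOR_BGR2GRAY).astype(np.float32)
    def prof(pts):
        q=np.array([proj(f,[*jw(x,y),.015]) for x,y in pts],np.float32); return cv2.remap(im,q[:,:1],q[:,1:],cv2.INTER_LINEAR)[:,0]
    s=np.arange(-.012,.0121,.0005)
    def edge(ptsf):
        P=prof([ptsf(k) for k in s]); g=np.gradient(cv2.GaussianBlur(P[:,None],(1,5),0)[:,0]); i=np.argmin(g) ; return s[i]*1000
    def edge2(ptsf):
        P=prof([ptsf(k) for k in s]); g=np.abs(np.gradient(cv2.GaussianBlur(P[:,None],(1,5),0)[:,0])); return s[np.argmax(g)]*1000
    print(n,"fence x-45 (mm) along y", [(y,round(edge(lambda k:(.045+k,y/1000)),1)) for y in range(-90,90,20)])
    print(n,"stop y-100", [(x,round(edge(lambda k:(x/1000,.1+k)),1)) for x in range(6,40,6)])
    for x in(-75,75): print(n,"jig edge x",x,[round(edge2(lambda k:(x/1000+k,y/1000)),1) for y in range(-120,130,30)])
    for y in(-140,140): print(n,"jig edge y",y,[round(edge2(lambda k:(x/1000,y/1000+k)),1) for x in range(-60,70,20)])
E
```

```text
top fence x-45 (mm) along y [(-90, np.float64(3.0)), (-70, np.float64(1.5)), (-50, np.float64(2.0)), (-30, np.float64(1.0)), (-10, np.float64(2.5)), (10, np.float64(1.0)), (30, np.float64(2.5)), (50, np.float64(0.5)), (70, np.float64(1.5))]
top stop y-100 [(6, np.float64(-0.5)), (12, np.float64(0.0)), (18, np.float64(0.5)), (24, np.float64(2.0)), (30, np.float64(-1.0)), (36, np.float64(0.0))]
top jig edge x -75 [np.float64(1.0), np.float64(0.0), np.float64(0.5), np.float64(4.5), np.float64(-1.0), np.float64(-1.0), np.float64(-0.5), np.float64(2.0), np.float64(2.0)]
top jig edge x 75 [np.float64(-10.5), np.float64(-4.5), np.float64(-3.5), np.float64(-6.0), np.float64(-5.5), np.float64(-5.0), np.float64(-4.5), np.float64(-7.0), np.float64(0.5)]
top jig edge y -140 [np.float64(1.0), np.float64(2.0), np.float64(1.0), np.float64(0.5), np.float64(2.0), np.float64(1.0), np.float64(11.0)]
top jig edge y 140 [np.float64(-9.0), np.float64(0.0), np.float64(0.0), np.float64(-0.5), np.float64(-0.5), np.float64(-1.0), np.float64(-10.5)]
side fence x-45 (mm) along y [(-90, np.float64(-0.5)), (-70, 
[... 294 characters left out ...]
), (30, np.float64(-9.5)), (36, np.float64(-9.5))]
side jig edge x -75 [np.float64(11.0), np.float64(10.0), np.float64(-0.5), np.float64(0.0), np.float64(-0.5), np.float64(0.0), np.float64(0.0), np.float64(-0.5), np.float64(-1.0)]
side jig edge x 75 [np.float64(-1.0), np.float64(-9.5), np.float64(-6.5), np.float64(-6.0), np.float64(-6.5), np.float64(-5.5), np.float64(-6.0), np.float64(-7.0), np.float64(-0.5)]
side jig edge y -140 [np.float64(10.5), np.float64(2.5), np.float64(10.5), np.float64(10.5), np.float64(2.5), np.float64(1.5), np.float64(8.5)]
side jig edge y 140 [np.float64(-10.5), np.float64(0.0), np.float64(2.0), np.float64(0.0), np.float64(1.5), np.float64(0.5), np.float64(-10.0)]
```

Call:
apply_moves(
  increments="40 0 0 -0.011 -0.08 0 0;40 0.02 0 0 0 0 0;40 0.02 0 0 0 0 0;40 0.015 0 0 0 0 0;40 0 0 0 0 0 0;40 0 0 0 0 0 0;40 0 0 0 0 0 0;40 0 0 0 0 0 0",
)

```text
clock: 8.6
tcp_pos: [0.5529, 0.1645, 0.0868]
orientation: [1.339, 1.12, -1.336]
contact_force: [-0.2, -0.1, -0.7]
grip_width: 0.0443
```

```bash
python3 - <<'E'
from h import *
p=jw(.0225-.003,-.008+.0155)
go([*p,.0475],JY)
E
```

```text
t 8.6 tcp [0.5529 0.1645 0.0868] F [-0.16 -0.06 -0.69] w 44.3 yawy -10.09 tilt [-1.0e+00  1.5e-03 -8.0e-04]
shift tool(m) [ 0.0393 -0.0005  0.0018] turn tool total/0.12 [ 0.01  -0.007 -0.013]
```

Call:
apply_moves(
  increments="40 0.01 -0.0005 0.0018 0 0 0;40 0.01 0 0 0 0 0;40 0.01 0 0 0 0 0;40 0.005 0 0 0 0 0;40 0.003 0 0 0 0 0;40 0 0 0 0 0 0;40 0 0 0 0 0 0;40 0 0 0 0 0 0",
)

```text
clock: 9.4
tcp_pos: [0.5518, 0.1627, 0.0482]
orientation: [1.338, 1.12, -1.337]
contact_force: [0.9, 0.7, -1.0]
grip_width: 0.0443
```

```bash
python3 - <<'E'
from h import *
p=jw(.0225-.003,-.008+.0155)
go([*p,.0465],JY)
f=r.grab_frame("side");cv2.imwrite("pics/low.png",cv2.resize(f["color"][190:290,270:370],None,fx=5,fy=5,interpolation=2))
E
```

```text
t 9.4 tcp [0.5518 0.1627 0.0482] F [ 0.9   0.74 -1.03] w 44.3 yawy -10.09 tilt [-1.e+00  6.e-04 -4.e-04]
shift tool(m) [ 0.0017  0.0004 -0.0002] turn tool total/0.12 [ 0.01  -0.003 -0.005]
```

View pics/low.png

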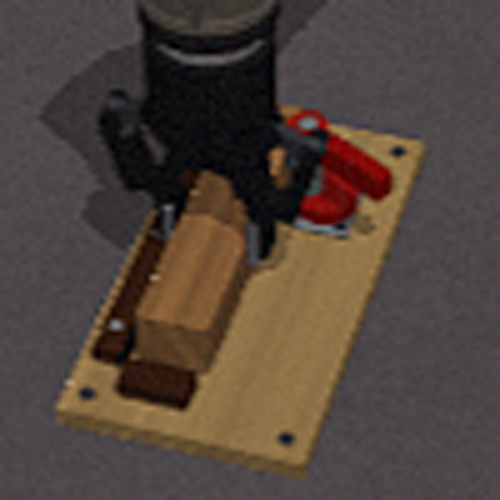

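Side crop: batten sits low between fence and stop, with a gap to each and the lever clear. I'll set it down and slide it toward the stop while gripped.

Call:
apply_moves(
  increments="40 0.0012 0 0 0 0 0;40 0 0 0 0 0 0;40 0 0 -0.002 0 0 0;40 0 0 -0.002 0 0 0;40 0 0 -0.001 0 0 0;40 0 0 0 0 0 0;40 0 0 0 0 0 0;40 0 0 0 0 0 0",
)

```text
clock: 10.25
tcp_pos: [0.5523, 0.1673, 0.0466]
orientation: [1.338, 1.121, -1.338]
contact_force: [0.8, -0.2, -1.6]
grip_width: 0.0443
```

Call:
apply_moves(
  increments="40 0 0 -0.0005 0 0 0;40 0 0 0 0 0 0;40 0 0 -0.0005 0 0 0;40 0 0 0 0 0 0;40 0 0 -0.0005 0 0 0;40 0 0 0 0 0 0;40 0 0 0 0 0 0;40 0 0 0 0 0 0",
)

```text
clock: 11.05
tcp_pos: [0.5526, 0.1689, 0.0466]
orientation: [1.338, 1.121, -1.338]
contact_force: [-0.3, 0.4, -1.7]
grip_width: 0.0443
```

```bash
cat >> h.py <<'E'
def jst():
    o,M=st(); c,s=np.cos(JY),np.sin(JY); d=o["tcp_pos"][:2]-J0; F=o["contact_force"]
    print("jig xy mm",(1000*np.array([c*d[0]+s*d[1],-s*d[0]+c*d[1]])).round(2),"jig F",np.array([c*F[0]+s*F[1],-s*F[0]+c*F[1],F[2]]).round(2))
E
python3 -c "
from h import *
jst()"
```

```text
t 11.05 tcp [0.5526 0.1689 0.0466] F [-0.34  0.36 -1.72] w 44.3 yawy -10.09 tilt [-1.  0.  0.]
jig xy mm [18.81 13.54] jig F [-0.4   0.29 -1.72]
```

Call:
apply_moves(
  increments="40 0 0 -0.0005 0 0 0;40 0 0 0 0 0 0;40 0 0 -0.0005 0 0 0;40 0 0 0 0 0 0;40 0 0 -0.0005 0 0 0;40 0 0 0 0 0 0;40 0 0 -0.0005 0 0 0;40 0 0 0 0 0 0",
)

```text
clock: 11.85
tcp_pos: [0.5526, 0.1692, 0.0464]
orientation: [1.336, 1.119, -1.34]
contact_force: [-1.9, -6.3, 1.8]
grip_width: 0.0442
```

Call:
apply_moves(
  increments="40 0 0 -0.0003 0 0 0;40 0 0 0 0 0 0;40 0 0 -0.0003 0 0 0;40 0 0 0 0 0 0;40 0 0 0 0 0 0;40 0 0 0 0 0 0;40 0 0 0 0 0 0;40 0 0 0 0 0 0",
)

```text
clock: 12.65
tcp_pos: [0.5526, 0.1693, 0.0463]
orientation: [1.336, 1.119, -1.341]
contact_force: [-2.5, -7.7, 1.8]
grip_width: 0.0441
```

```bash
python3 -c "
from h import *
jst()"
```

```text
t 12.65 tcp [0.5526 0.1693 0.0463] F [-2.51 -7.67  1.77] w 44.1 yawy -10.17 tilt [-1.     -0.001   0.0033]
jig xy mm [18.77 13.91] jig F [-1.12 -7.99  1.77]
```

Call:
apply_moves(
  increments="53 0 0 0.001 0 0 0;53 0 0 0.001 0 0 0;53 0 0 0 0 0 0;53 0 0 0 0 0 0;53 0 0 0 0 0 0;53 0 0 0 0 0 0;53 0 0 0 0 0 0;53 0 0 0 0 0 0",
)

```text
clock: 13.45
tcp_pos: [0.5527, 0.1696, 0.0466]
orientation: [1.338, 1.121, -1.338]
contact_force: [0.2, -0.2, -0.2]
grip_width: 0.0527
```

Call:
apply_moves(
  increments="53 0 0.001 0 0 0 0;53 0 0.001 0 0 0 0;53 0 0.001 0 0 0 0;53 0 0.001 0 0 0 0;53 0 0.001 0 0 0 0;53 0 0.001 0 0 0 0;53 0 0 0 0 0 0;53 0 0 0 0 0 0",
)

```text
clock: 14.25
tcp_pos: [0.5586, 0.1685, 0.0466]
orientation: [1.338, 1.121, -1.338]
contact_force: [-0.9, 0.8, 0.8]
grip_width: 0.0529
```

```bash
python3 -c "
from h import *
jst()"
```

```text
t 14.25 tcp [0.5586 0.1685 0.0466] F [-0.87  0.84  0.82] w 52.9 yawy -10.08 tilt [-1.e+00 -1.e-04 -0.e+00]
jig xy mm [24.75 14.22] jig F [-1.01  0.68  0.82]
```

Call:
apply_moves(
  increments="53 0 0.0007 0 0 0 0;53 0 0 0 0 0 0;53 0 0.0007 0 0 0 0;53 0 0 0 0 0 0;53 0 0.0007 0 0 0 0;53 0 0 0 0 0 0;53 0 0 0 0 0 0;53 0 0 0 0 0 0",
)

```text
clock: 15.05
tcp_pos: [0.5606, 0.168, 0.0466]
orientation: [1.337, 1.121, -1.338]
contact_force: [-0.8, 0.4, -0.1]
grip_width: 0.0534
```

```bash
python3 -c "
from h import *
jst()"
```

```text
t 15.05 tcp [0.5606 0.168  0.0466] F [-0.81  0.39 -0.1 ] w 53.4 yawy -10.09 tilt [-1.e+00 -1.e-04  2.e-04]
jig xy mm [26.88 14.02] jig F [-0.86  0.25 -0.1 ]
```

Call:
apply_moves(
  increments="53 0 0.0006 0 0 0 0;53 0 0 0 0 0 0;53 0 0.0006 0 0 0 0;53 0 0 0 0 0 0;53 0 0.0006 0 0 0 0;53 0 0 0 0 0 0;53 0 0 0 0 0 0;53 0 0 0 0 0 0",
)

```text
clock: 15.85
tcp_pos: [0.5609, 0.1679, 0.0465]
orientation: [1.335, 1.122, -1.34]
contact_force: [-7.1, -0.1, 4.6]
grip_width: 0.0533
```

```bash
python3 -c "
from h import *
jst()"
```

```text
t 15.85 tcp [0.5609 0.1679 0.0465] F [-7.14 -0.14  4.63] w 53.3 yawy -10.06 tilt [-1.     -0.0025  0.0012]
jig xy mm [27.17 14.  ] jig F [-7.   -1.39  4.63]
```

Call:
apply_moves(
  increments="53 0 -0.0047 0 0 0 0;53 0 0 0 0 0 0;53 -0.02 0 0 0 0 0;53 -0.03 0 0 0 0 0;0 -0.03 0 0.03 0 0 0;0 0 0 0.035 0 0 0;0 0 0 0.035 0 0 0;0 0 0 0.035 0 0 0",
)

```text
clock: 16.65
tcp_pos: [0.5349, 0.0342, 0.1273]
orientation: [1.339, 1.119, -1.336]
contact_force: [0.1, -0.7, -0.3]
grip_width: 0.0001
```

```bash
python3 - <<'E'
from h import *
jst(); go([*jw(.0225,-.120),.045],JY)
E
```

```text
t 16.65 tcp [0.5349 0.0342 0.1273] F [ 0.08 -0.74 -0.31] w 0.1 yawy -10.09 tilt [-1.0e+00  2.6e-03 -4.0e-04]
jig xy mm [  25.14 -122.14] jig F [ 0.21 -0.72 -0.31]
t 16.65 tcp [0.5349 0.0342 0.1273] F [ 0.08 -0.74 -0.31] w 0.1 yawy -10.09 tilt [-1.0e+00  2.6e-03 -4.0e-04]
shift tool(m) [ 0.0823 -0.0028 -0.0021] turn tool total/0.12 [ 0.01  -0.003 -0.021]
```

Call:
apply_moves(
  increments="0 0.02 -0.003 0 0 0 0;0 0.025 0 0 0 0 0;0 0.02 0 0 0 0 0;0 0.015 0 0 0 0 0;0 0 0 0 0 0 0;0 0 0 -0.003 0 0 0;0 0 0 -0.003 0 0 0;0 0 0 0 0 0 0",
)

```text
clock: 17.45
tcp_pos: [0.5332, 0.0431, 0.0476]
orientation: [1.339, 1.12, -1.335]
contact_force: [-0.7, -0.0, 0.1]
grip_width: -0.0001
```

```bash
python3 - <<'E'
from h import *
jst()
f=r.grab_frame("side");g=r.grab_frame("top")
A=cv2.resize(f["color"][190:290,270:370],None,fx=4,fy=4,interpolation=2);B=cv2.resize(g["color"][170:260,210:310],None,fx=4,fy=4,interpolation=2)
im=np.zeros((400,800,3),np.uint8);im[:,:400]=A;im[:360,400:]=B;cv2.imwrite("pics/push.png",im)
E
```

```text
t 17.45 tcp [0.5332 0.0431 0.0476] F [-0.7  -0.04  0.14] w -0.1 yawy -10.04 tilt [-1.     0.002 -0.001]
jig xy mm [  21.92 -113.71] jig F [-0.68 -0.16  0.14]
```

View pics/push.png

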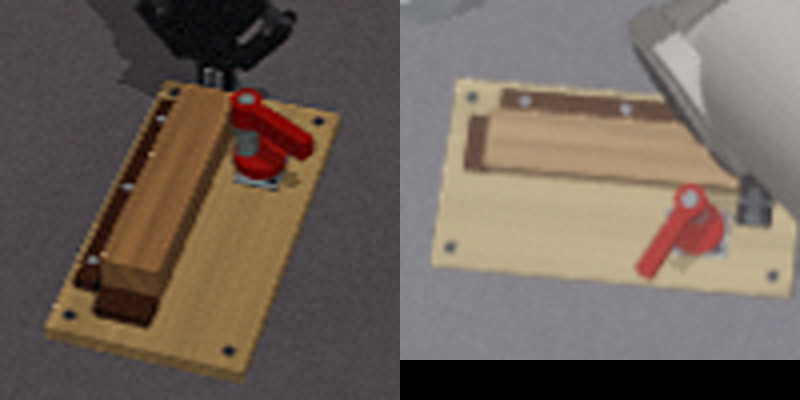

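The batten lies along the fence and at the stop (side crop, end at (130,290)); the fingers stand behind its near end. Now I press it toward the stop.

Call:
apply_moves(
  increments="0 0 0 -0.0008 0 0 0;0 0 0 -0.0008 0 0 0;0 0 0 -0.0008 0 0 0;0 0 0 -0.0006 0 0 0;0 0 0 0 0 0 0;0 0 0 -0.0005 0 0 0;0 0 0 0 0 0 0;0 0 0 0 0 0 0",
)

```text
clock: 18.35
tcp_pos: [0.5328, 0.0452, 0.0466]
orientation: [1.338, 1.12, -1.338]
contact_force: [-0.5, -3.1, 1.7]
grip_width: -0.0
```

```bash
python3 -c "
from h import *
jst()"
```

```text
t 18.35 tcp [0.5328 0.0452 0.0466] F [-0.54 -3.06  1.71] w -0.0 yawy -10.11 tilt [-1.e+00 -1.e-04  5.e-04]
jig xy mm [  21.16 -111.74] jig F [ 0.01 -3.1   1.71]
```

Call:
apply_moves(
  increments="0 0 0 -0.0005 0 0 0;0 0 0 0 0 0 0;0 0 0 -0.0005 0 0 0;0 0 0 0 0 0 0;0 0 0 -0.0003 0 0 0;0 0 0 0 0 0 0;0 0 0 0 0 0 0;0 0 0 0 0 0 0",
)

```text
clock: 19.15
tcp_pos: [0.5328, 0.0452, 0.0466]
orientation: [1.337, 1.119, -1.34]
contact_force: [-1.8, -6.2, 4.3]
grip_width: 0.0
```

```bash
python3 -c "
from h import *
jst()"
```

```text
t 19.15 tcp [0.5328 0.0452 0.0466] F [-1.81 -6.22  4.29] w 0.0 yawy -10.16 tilt [-1.0e+00 -6.0e-04  2.2e-03]
jig xy mm [  21.15 -111.72] jig F [-0.68 -6.44  4.29]
```

Call:
apply_moves(
  increments="0 0 0 0.003 0 0 0;0 0 0 0.01 0 0 0;0 0 0 0 0 0 0;0 -0.02 0 0 0 0 0;0 -0.03 0 0 0 0 0;0 -0.03 0 0 0 0 0;0 -0.03 0 0 0 0 0;0 0 0 0 0 0 0",
)

```text
clock: 19.95
tcp_pos: [0.5335, 0.035, 0.1605]
orientation: [1.342, 1.117, -1.331]
contact_force: [0.6, -0.3, 1.3]
grip_width: -0.0003
```

```bash
cat >> h.py <<'E'
def wj(p):
    c,s=np.cos(JY),np.sin(JY); d=np.array(p)[:2]-J0; return 1000*np.array([c*d[0]+s*d[1],-s*d[0]+c*d[1]])
def lever(f,im,win):
    u0,u1,v0,v1=win; hsv=cv2.cvtColor(im,cv2.COLOR_BGR2HSV)
    m=(cv2.inRange(hsv,(0,110,110),(8,255,255))|cv2.inRange(hsv,(172,110,110),(180,255,255)))[v0:v1,u0:u1]
    v,u=np.nonzero(m); P=np.array([wj(onz(f,a+u0,b+v0,.081)) for a,b in zip(u,v)]); return P
E
python3 - <<'E'
from h import *
jst()
f=r.grab_frame("top"); im=cv2.imread("pics/top0.png")
print("hub",wj(onz(f,282,219.5,.081)),"tip",wj(onz(f,272,237.5,.081)))
P=lever(f,im,(255,310,205,247)); hub=np.array([-17.2,-62])
print("farthest", P[np.argsort(-np.hypot(*(P-hub).T))[:8]].round(1), np.hypot(*(P-hub).T).max())
Q=P[(np.hypot(*(P-hub).T)>35)&(P[:,1]>-60)]; d=Q-hub; print("angles mean",np.degrees(np.arctan2(d[:,1],d[:,0])).mean(), len(Q))
th=np.arctan2(d[:,1],d[:,0]).mean()
ps=th+np.pi; y=np.array([np.cos(ps),np.sin(ps)]); z=np.array([np.sin(ps),-np.cos(ps)])
p=hub-45*y-26*z; print("start jig",p,"world",jw(*p/1000)); go([*jw(*p/1000),.15],ps+JY)
E
```

```text
t 19.95 tcp [0.5335 0.035  0.1605] F [ 0.55 -0.33  1.32] w -0.3 yawy -10.08 tilt [-1.      0.0072 -0.0024]
jig xy mm [  23.61 -121.63] jig F [ 0.6  -0.23  1.32]
hub [-17.58686854 -62.74114755] tip [-72.60668345 -39.65092466]
farthest [[-74.6 -34.1]
 [-76.9 -40.1]
 [-71.9 -30.8]
 [-74.3 -36.9]
 [-71.7 -33.7]
 [-74.  -39.8]
 [-69.  -30.5]
 [-71.4 -36.6]] 63.80884977795267
angles mean 155.78219037449793 54
start jig [-47.57429949 -19.82889698] world [0.48137394 0.14777403]
t 20.0 tcp [0.5323 0.0346 0.1585] F [ 0.04  0.26 -0.84] w -0.1 yawy -10.09 tilt [-1.      0.0043 -0.0014]
shift tool(m) [ 0.0083 -0.07   -0.1025] turn tool total/0.12 [ 3.533 -0.019 -0.033]
```

Call:
apply_moves(
  increments="0 0 -0.0175 -0.0256 0 0 0;0 0 -0.0175 -0.0256 0 0 0;0 0 -0.0175 -0.0256 0 0 0;0 0 -0.0175 -0.0256 0 0 0;0 0 0 0 0.88 0 0;0 0 0 0 0.88 0 0;0 0 0 0 0.88 0 0;0 0 0 0 0.88 0 0",
)

```text
clock: 20.8
tcp_pos: [0.479, 0.1471, 0.1553]
orientation: [1.636, 0.862, -1.639]
contact_force: [0.7, -0.6, 0.3]
grip_width: 0.0002
```

```bash
python3 - <<'E'
from h import *
go([.4814,.1478,.077],np.deg2rad(155.8+180)+JY)
E
```

```text
t 20.8 tcp [0.479  0.1471 0.1553] F [ 0.68 -0.6   0.31] w 0.2 yawy -34.51 tilt [-1.     -0.0014  0.0014]
shift tool(m) [ 0.0783  0.0017 -0.002 ] turn tool total/0.12 [-0.022  0.011  0.012]
```

Call:
apply_moves(
  increments="0 0.02 0.0017 -0.002 0 0 0;0 0.02 0 0 0 0 0;0 0.02 0 0 0 0 0;0 0.013 0 0 0 0 0;0 0.003 0 0 0 0 0;0 0 0 0 0 0 0;0 0 0 0 0 0 0;0 0 0 0 0 0 0",
)

```text
clock: 21.6
tcp_pos: [0.483, 0.1481, 0.0814]
orientation: [1.636, 0.864, -1.633]
contact_force: [0.2, 0.5, 0.9]
grip_width: 0.0
```

```bash
python3 - <<'E'
from h import *
go([.4814,.1478,.077],np.deg2rad(155.8+180)+JY); jst()
f=r.grab_frame("side");g=r.grab_frame("top")
A=cv2.resize(f["color"][190:290,270:370],None,fx=4,fy=4,interpolation=2);B=cv2.resize(g["color"][170:260,210:310],None,fx=4,fy=4,interpolation=2)
im=np.zeros((400,800,3),np.uint8);im[:,:400]=A;im[:360,400:]=B;cv2.imwrite("pics/lev.png",im)
E
```

```text
t 21.6 tcp [0.483  0.1481 0.0814] F [0.18 0.55 0.92] w 0.0 yawy -34.29 tilt [-1.      0.001  -0.0012]
shift tool(m) [ 0.0044 -0.0012  0.0011] turn tool total/0.12 [ 0.01  -0.01  -0.008]
t 21.6 tcp [0.483  0.1481 0.0814] F [0.18 0.55 0.92] w 0.0 yawy -34.29 tilt [-1.      0.001  -0.0012]
jig xy mm [-46.05 -19.27] jig F [0.08 0.57 0.92]
```

View pics/lev.png

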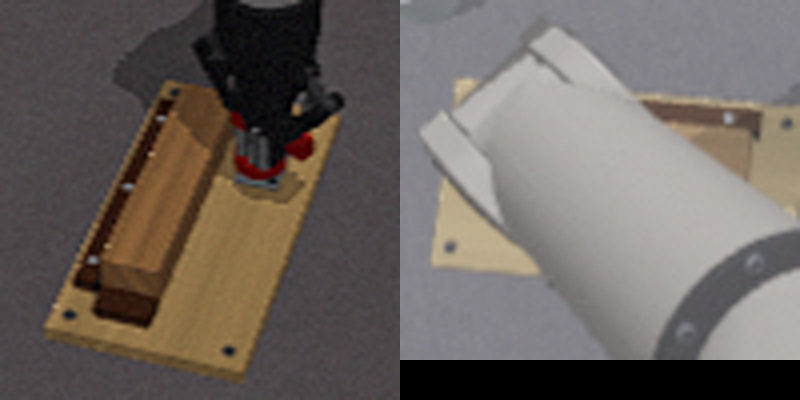

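The fingers stand on the clockwise side of the lever (side crop (265,150)), and the batten is undisturbed. Starting the swing.

Call:
apply_moves(
  increments="0 0.003 0 0.003 0 0 0;0 0 -0.001 0.003 0 0 0;0 0 0 0.002 0 0 0;0 0 0 0 0 0 0;0 0 -0.0007 0.0018 -0.333 0 0;0 0 -0.0007 0.0018 -0.333 0 0;0 0 -0.0007 0.0018 -0.333 0 0;0 0 -0.0007 0.0018 -0.333 0 0",
)

```text
clock: 22.5
tcp_pos: [0.4713, 0.138, 0.0778]
orientation: [1.525, 0.971, -1.522]
contact_force: [0.2, 2.5, -1.7]
grip_width: -0.0006
```

```bash
cat >> h.py <<'E'
def arc():
    o,M=st(); p=wj(o["tcp_pos"]); psi=np.arctan2(M[1,1],M[0,1])-JY
    y=np.array([np.cos(psi),np.sin(psi)]); z=np.array([np.sin(psi),-np.cos(psi)]); d=np.array([-17.2,-62])-p
    Ft=M.T@o["contact_force"]
    rho=np.hypot(*d); th=np.arctan2(-d[1],-d[0])
    print("pivot in tool y,z",(d@y).round(2),(d@z).round(2),"theta_tool t",round((psi-np.deg2rad(150)+np.pi)%(2*np.pi),3)," t from pos",round((th-np.deg2rad(150))%(2*np.pi)+np.arcsin(18/rho),3),"tool F",Ft.round(2))
E
python3 -c "
from h import *
arc()"
```

```text
t 22.5 tcp [0.4713 0.138  0.0778] F [ 0.15  2.51 -1.65] w -0.6 yawy -25.0 tilt [-1.0e+00  3.0e-04 -1.7e-03]
pivot in tool y,z 45.17 19.82 theta_tool t 0.265  t from pos 6.508 tool F [ 1.65 -0.92 -2.33]
```

Call:
apply_moves(
  increments="0 0 -0.0009 0.0023 -0.41 0 0;0 0 -0.0009 0.0023 -0.41 0 0;0 0 -0.0009 0.0023 -0.41 0 0;0 0 -0.0009 0.0023 -0.41 0 0;0 0 -0.0009 0.0023 -0.41 0 0;0 0 -0.0009 0.0023 -0.41 0 0;0 0 -0.0009 0.0023 -0.41 0 0;0 0 -0.0009 0.0023 -0.41 0 0",
)

```text
clock: 23.3
tcp_pos: [0.4589, 0.1222, 0.0777]
orientation: [1.241, 1.19, -1.24]
contact_force: [-1.4, 2.5, 0.4]
grip_width: 0.0
```

```bash
python3 -c "
from h import *
arc()"
```

```text
t 23.3 tcp [0.4589 0.1222 0.0777] F [-1.43  2.48  0.36] w 0.0 yawy -2.42 tilt [-1.0e+00 -3.0e-04 -1.1e-03]
pivot in tool y,z 45.84 19.38 theta_tool t 0.659  t from pos 0.629 tool F [-0.36 -1.53 -2.42]
```

Call:
apply_moves(
  increments="0 0 -0.0007 0.0018 -0.333 0 0;0 0 -0.0007 0.0018 -0.333 0 0;0 0 -0.0007 0.0018 -0.333 0 0;0 0 -0.0007 0.0018 -0.333 0 0;0 0 -0.0007 0.0018 -0.333 0 0;0 0 -0.0007 0.0018 -0.333 0 0;0 0 0 0 0 0 0;0 0 0 0 0 0 0",
)

```text
clock: 24.1
tcp_pos: [0.4554, 0.1105, 0.0776]
orientation: [1.065, 1.295, -1.065]
contact_force: [-1.8, 2.1, -0.3]
grip_width: 0.0002
```

```bash
python3 -c "
from h import *
arc()"
```

```text
t 24.1 tcp [0.4554 0.1105 0.0776] F [-1.81  2.14 -0.26] w 0.2 yawy 11.11 tilt [-1.e+00 -4.e-04 -3.e-04]
pivot in tool y,z 45.71 18.78 theta_tool t 0.895  t from pos 0.878 tool F [ 0.26 -1.36 -2.44]
```

Call:
apply_moves(
  increments="0 0 -0.0005 0.0011 -0.21 0 0;0 0 -0.0005 0.0011 -0.21 0 0;0 0 -0.0005 0.0011 -0.21 0 0;0 0 -0.0005 0.0011 -0.21 0 0;0 0 -0.0005 0.0011 -0.21 0 0;0 0 0 0 0 0 0;0 0 0 0 0 0 0;0 0 0 0 0 0 0",
)

```text
clock: 24.9
tcp_pos: [0.4549, 0.1041, 0.0776]
orientation: [0.97, 1.343, -0.97]
contact_force: [-0.5, 0.4, 0.2]
grip_width: -0.0003
```

Call:
apply_moves(
  increments="0 0 -0.0005 0.0011 -0.21 0 0;0 0 0 0 0 0 0;0 0 -0.0005 0.0011 -0.21 0 0;0 0 0 0 0 0 0;0 0 -0.0004 0.0009 -0.17 0 0;0 0 0 0 0 0 0;0 0 0 0 0 0 0;0 0 0 0 0 0 0",
)

```text
clock: 25.7
tcp_pos: [0.4545, 0.1009, 0.0777]
orientation: [0.916, 1.369, -0.916]
contact_force: [0.8, 1.7, -0.3]
grip_width: -0.0001
```

```bash
python3 -c "
from h import *
arc()"
```

```text
t 25.7 tcp [0.4545 0.1009 0.0777] F [ 0.79  1.72 -0.31] w -0.1 yawy 22.42 tilt [-1.e+00  3.e-04  1.e-04]
pivot in tool y,z 45.58 18.84 theta_tool t 1.092  t from pos 1.074 tool F [ 0.31  1.38 -1.29]
```

Call:
apply_moves(
  increments="0 0 -0.0004 0.0009 -0.17 0 0;0 0 0 0 0 0 0;0 0 -0.0004 0.0009 -0.17 0 0;0 0 0 0 0 0 0;0 0 -0.0004 0.0009 -0.17 0 0;0 0 0 0 0 0 0;0 0 0 0 0 0 0;0 0 0 0 0 0 0",
)

```text
clock: 26.5
tcp_pos: [0.4543, 0.0979, 0.0776]
orientation: [0.87, 1.39, -0.87]
contact_force: [0.9, 1.1, -0.1]
grip_width: -0.0002
```

```bash
python3 -c "
from h import *
arc(); r.grab_frame('side'); arc()"
```

```text
t 26.5 tcp [0.4543 0.0979 0.0776] F [ 0.91  1.08 -0.13] w -0.2 yawy 25.93 tilt [-1.e+00 -2.e-04  2.e-04]
pivot in tool y,z 45.91 18.93 theta_tool t 1.153  t from pos 1.133 tool F [ 0.13  1.29 -0.57]
t 26.55 tcp [0.4543 0.0979 0.0776] F [0.71 1.8  0.03] w 0.1 yawy 25.93 tilt [-1.e+00 -2.e-04  2.e-04]
pivot in tool y,z 45.91 18.93 theta_tool t 1.153  t from pos 1.133 tool F [-0.03  1.43 -1.3 ]
```

Call:
apply_moves(
  increments="0 0 -0.0003 0.0009 -0.17 0 0;0 0 0 0 0 0 0;0 0 -0.0003 0.0009 -0.17 0 0;0 0 0 0 0 0 0;0 0 -0.0003 0.0009 -0.17 0 0;0 0 0 0 0 0 0;0 0 0 0 0 0 0;0 0 0 0 0 0 0",
)

```text
clock: 27.35
tcp_pos: [0.4545, 0.095, 0.0775]
orientation: [0.823, 1.41, -0.823]
contact_force: [-1.8, 0.9, 1.2]
grip_width: 0.0001
```

```bash
python3 -c "
from h import *
arc(); r.grab_frame('side'); arc()"
```

```text
t 27.35 tcp [0.4545 0.095  0.0775] F [-1.76  0.87  1.18] w 0.1 yawy 29.43 tilt [-1.e+00 -5.e-04  1.e-04]
pivot in tool y,z 45.86 19.08 theta_tool t 1.215  t from pos 1.191 tool F [-1.18 -1.1  -1.62]
t 27.4 tcp [0.4545 0.095  0.0775] F [-1.3   0.28  1.06] w 0.0 yawy 29.43 tilt [-1.e+00 -6.e-04  1.e-04]
pivot in tool y,z 45.87 19.05 theta_tool t 1.215  t from pos 1.192 tool F [-1.06 -1.   -0.89]
```

Call:
apply_moves(
  increments="0 0 -0.0004 0.0009 -0.17 0 0;0 0 0 0 0 0 0;0 0 -0.0004 0.0009 -0.17 0 0;0 0 0 0 0 0 0;0 0 -0.0004 0.0009 -0.17 0 0;0 0 0 0 0 0 0;0 0 0 0 0 0 0;0 0 0 0 0 0 0",
)

```text
clock: 28.2
tcp_pos: [0.455, 0.0921, 0.0775]
orientation: [0.776, 1.428, -0.776]
contact_force: [-2.1, 0.8, 0.1]
grip_width: 0.0004
```

```bash
python3 -c "
from h import *
arc(); r.grab_frame('side'); arc()"
```

```text
t 28.2 tcp [0.455  0.0921 0.0775] F [-2.13  0.78  0.11] w 0.4 yawy 32.94 tilt [-1.e+00 -2.e-04  1.e-04]
pivot in tool y,z 45.78 19.12 theta_tool t 1.276  t from pos 1.251 tool F [-0.11 -1.36 -1.81]
t 28.25 tcp [0.455  0.0921 0.0776] F [-2.    1.17 -0.43] w 0.0 yawy 32.94 tilt [-1.e+00 -2.e-04  1.e-04]
pivot in tool y,z 45.74 19.16 theta_tool t 1.276  t from pos 1.251 tool F [ 0.43 -1.04 -2.07]
```

Call:
apply_moves(
  increments="0 0 -0.0004 0.0009 -0.17 0 0;0 0 0 0 0 0 0;0 0 -0.0004 0.0009 -0.17 0 0;0 0 0 0 0 0 0;0 0 -0.0004 0.0009 -0.17 0 0;0 0 0 0 0 0 0;0 0 0 0 0 0 0;0 0 0 0 0 0 0",
)

```text
clock: 29.05
tcp_pos: [0.4556, 0.0892, 0.0776]
orientation: [0.729, 1.445, -0.729]
contact_force: [-1.7, 0.6, -0.3]
grip_width: -0.0003
```

```bash
python3 -c "
from h import *
arc(); r.grab_frame('side'); arc()"
```

```text
t 29.05 tcp [0.4556 0.0892 0.0776] F [-1.74  0.56 -0.31] w -0.3 yawy 36.45 tilt [-1.e+00 -0.e+00  2.e-04]
pivot in tool y,z 45.71 19.23 theta_tool t 1.337  t from pos 1.31 tool F [ 0.31 -1.06 -1.48]
t 29.1 tcp [0.4557 0.0893 0.0776] F [-1.65  0.28 -0.07] w 0.3 yawy 36.45 tilt [-1.e+00  1.e-04  2.e-04]
pivot in tool y,z 45.65 19.24 theta_tool t 1.337  t from pos 1.31 tool F [ 0.07 -1.15 -1.21]
```

Call:
apply_moves(
  increments="0 0 -0.0004 0.0009 -0.17 0 0;0 0 0 0 0 0 0;0 0 -0.0004 0.0009 -0.17 0 0;0 0 0 0 0 0 0;0 0 -0.0004 0.0009 -0.17 0 0;0 0 0 0 0 0 0;0 0 0 0 0 0 0;0 0 0 0 0 0 0",
)

```text
clock: 29.9
tcp_pos: [0.4561, 0.0867, 0.0776]
orientation: [0.682, 1.461, -0.681]
contact_force: [-4.7, 3.8, -0.4]
grip_width: 0.0002
```

```bash
python3 -c "
from h import *
arc(); r.grab_frame('side'); arc()"
```

```text
t 29.9 tcp [0.4561 0.0867 0.0776] F [-4.68  3.78 -0.38] w 0.2 yawy 39.99 tilt [-1.e+00  1.e-04 -3.e-04]
pivot in tool y,z 45.66 19.77 theta_tool t 1.399  t from pos 1.36 tool F [ 0.38 -1.16 -5.9 ]
t 29.95 tcp [0.4561 0.0867 0.0776] F [-4.71  2.9   0.12] w 0.1 yawy 39.99 tilt [-1.e+00  0.e+00 -3.e-04]
pivot in tool y,z 45.68 19.77 theta_tool t 1.399  t from pos 1.36 tool F [-0.12 -1.74 -5.25]
```

Call:
apply_moves(
  increments="0 0 -0.0003 0.0006 -0.1 0 0;0 0 0 0 0 0 0;0 0 0 0 0 0 0;0 0 0 0 0 0 0;0 0 0 0 0 0 0;0 0 0 0 0 0 0;0 0 0 0 0 0 0;0 0 0 0 0 0 0",
)

```text
clock: 30.75
tcp_pos: [0.4563, 0.0862, 0.0776]
orientation: [0.672, 1.465, -0.672]
contact_force: [-3.8, 3.8, 0.9]
grip_width: -0.0
```

```bash
python3 -c "
from h import *
arc(); r.grab_frame('side'); arc(); r.grab_frame('side'); arc()"
```

```text
t 30.75 tcp [0.4563 0.0862 0.0776] F [-3.82  3.84  0.94] w -0.0 yawy 40.69 tilt [-1.e+00  1.e-04 -4.e-04]
pivot in tool y,z 45.68 19.83 theta_tool t 1.411  t from pos 1.371 tool F [-0.94 -0.39 -5.41]
t 30.8 tcp [0.4562 0.0862 0.0776] F [-3.83  2.86  0.73] w 0.5 yawy 40.69 tilt [-1.e+00  1.e-04 -4.e-04]
pivot in tool y,z 45.71 19.84 theta_tool t 1.411  t from pos 1.371 tool F [-0.73 -1.04 -4.67]
t 30.85 tcp [0.4563 0.0862 0.0776] F [-3.83  3.38 -0.05] w 0.3 yawy 40.69 tilt [-1.e+00  1.e-04 -4.e-04]
pivot in tool y,z 45.69 19.84 theta_tool t 1.411  t from pos 1.371 tool F [ 0.05 -0.7  -5.06]
```

Call:
apply_moves(
  increments="0 0 -0.0003 0.0009 -0.15 0 0;0 0 0 0 0 0 0;0 0 0 0 0 0 0;0 0 0 0 0 0 0;0 0 0 0 0 0 0;0 0 0 0 0 0 0;0 0 0 0 0 0 0;0 0 0 0 0 0 0",
)

```text
clock: 31.65
tcp_pos: [0.4565, 0.0854, 0.0776]
orientation: [0.658, 1.469, -0.658]
contact_force: [-4.6, 3.5, 1.1]
grip_width: -0.0001
```

```bash
python3 -c "
from h import *
arc()
for i in range(4): r.grab_frame('side'); arc()"|grep -o "t from.*"
```

```text
t from pos 1.387 tool F [-1.13 -1.07 -5.64]
t from pos 1.387 tool F [-0.87 -1.36 -5.88]
t from pos 1.387 tool F [-0.72 -1.26 -6.47]
t from pos 1.387 tool F [-0.98 -0.79 -5.36]
t from pos 1.387 tool F [-0.57 -0.64 -5.93]
```

Call:
apply_moves(
  increments="0 0 -0.0003 0.0009 -0.15 0 0;0 0 0 0 0 0 0;0 0 0 0 0 0 0;0 0 0 0 0 0 0;0 0 0 0 0 0 0;0 0 0 0 0 0 0;0 0 0 0 0 0 0;0 0 0 0 0 0 0",
)

```text
clock: 32.65
tcp_pos: [0.4566, 0.0846, 0.0776]
orientation: [0.644, 1.474, -0.644]
contact_force: [-5.5, 4.8, 1.4]
grip_width: -0.0001
```

```bash
python3 -c "
from h import *
arc()
for i in range(5): r.grab_frame('side'); arc()"|grep -o "t from.*"
```

```text
t from pos 1.401 tool F [-1.43 -0.72 -7.26]
t from pos 1.401 tool F [-1.01 -1.18 -5.78]
t from pos 1.402 tool F [-0.81 -1.03 -6.48]
t from pos 1.401 tool F [-0.76 -1.32 -7.25]
t from pos 1.401 tool F [-2.47 -1.28 -6.73]
t from pos 1.401 tool F [-0.76 -0.98 -6.91]
```

Call:
apply_moves(
  increments="0 0 -0.0002 0.0005 -0.08 0 0;0 0 0 0 0 0 0;0 0 0 0 0 0 0;0 0 0 0 0 0 0;0 0 0 0 0 0 0;0 0 0 0 0 0 0;0 0 0 0 0 0 0;0 0 0 0 0 0 0",
)

```text
clock: 33.7
tcp_pos: [0.4567, 0.0843, 0.0776]
orientation: [0.637, 1.477, -0.636]
contact_force: [-6.0, 4.6, 1.5]
grip_width: -0.0
```

```bash
python3 -c "
from h import *
arc()
for i in range(5): r.grab_frame('side'); arc()"|grep -o "t from.*"
```

```text
t from pos 1.407 tool F [-1.53 -1.24 -7.49]
t from pos 1.407 tool F [-2.35 -0.85 -7.64]
t from pos 1.408 tool F [-1.4  -1.53 -7.47]
t from pos 1.408 tool F [-2.07 -1.01 -7.75]
t from pos 1.408 tool F [-0.95 -1.26 -7.15]
t from pos 1.408 tool F [-1.89 -0.74 -7.06]
```

The lever is at 7.4 N, the specified level. Backing off and rising.

Call:
apply_moves(
  increments="0 0 0 -0.001 0 0 0;0 0 0 -0.002 0 0 0;0 0 0 -0.004 0 0 0;0 0 0 -0.006 0 0 0;0 0 0 -0.006 0 0 0;0 0 0 0 0 0 0;0 -0.03 0 0 0 0 0;0 -0.04 0 0 0 0 0",
)

```text
clock: 34.75
tcp_pos: [0.4429, 0.0971, 0.1471]
orientation: [0.635, 1.479, -0.639]
contact_force: [1.5, -0.1, 0.3]
grip_width: -0.0
```

Call:
apply_moves(
  increments="0 -0.04 0 0 0 0 0;0 -0.03 0 -0.02 0 0 0;0 0 -0.03 -0.03 0 0 0;0 0 -0.035 -0.03 0 0 0;0 0 -0.035 -0.03 0 0 0;0 0 -0.03 -0.03 0 0 0;0 0 0 0 0 0 0;0 0 0 0 0 0 0",
)

```text
clock: 35.55
tcp_pos: [0.2539, 0.1098, 0.218]
orientation: [0.636, 1.471, -0.638]
contact_force: [-0.3, -0.1, -0.0]
grip_width: -0.0001
```

```bash
python3 - <<'E'
from h import *
jst()
f=r.grab_frame("side");g=r.grab_frame("top"); cv2.imwrite("pics/topend.png",g["color"])
A=cv2.resize(f["color"][190:290,270:370],None,fx=4,fy=4,interpolation=2);B=cv2.resize(g["color"],(400,250),interpolation=cv2.INTER_AREA);C=cv2.resize(g["color"][180:250,210:320],None,fx=3.6,fy=3.6,interpolation=2)
im=np.zeros((520,800,3),np.uint8);im[:400,:400]=A;im[:250,400:]=B;im[260:512,402:798]=C;cv2.imwrite("pics/end.png",im)
E
```

```text
t 35.55 tcp [0.2539 0.1098 0.218 ] F [-0.33 -0.11 -0.01] w -0.1 yawy 43.27 tilt [-1.0e+00  5.0e-04  4.8e-03]
jig xy mm [-264.81  -97.34] jig F [-0.31 -0.16 -0.01]
```

View pics/end.png

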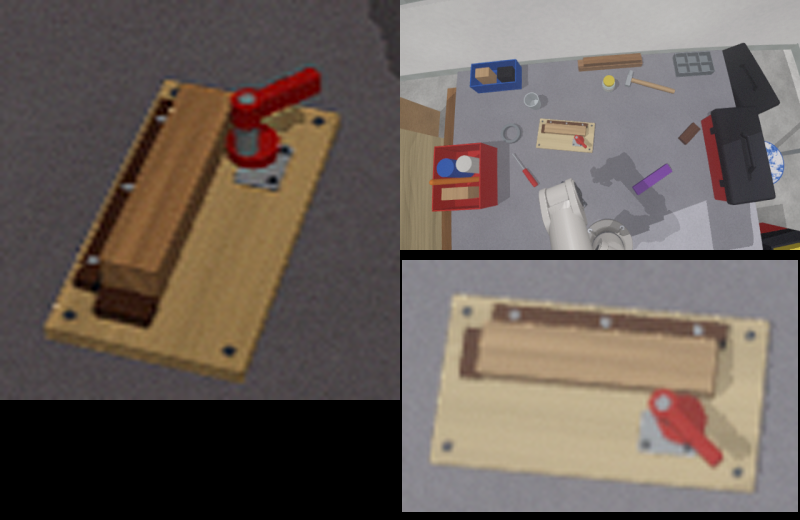

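The end crop shows the batten against fence and stop, with the lever swung over to (700,440). A last numeric check, then I hand in.

```bash
python3 - <<'E'
from h import *
f=r.grab_frame("top"); P=lever(f,f["color"],(255,320,205,250)); d=P-[-17.2,-62]; k=np.hypot(*d.T)>40
print("t lever",np.degrees(np.arctan2(d[k,1],d[k,0])%(2*np.pi)).mean()-150,"deg")
a=cv2.imread("pics/top0.png"); d=cv2.absdiff(a,f["color"]).max(2)
for n,(u,v) in dict(offcut=(463,213),jar=(334,132),tape=(180,213),tin=(210,160),purple=(403,286)).items(): print(n,(d[v-22:v+22,u-22:u+22]>50).sum())
r.hand_in()
E
```

```text
t lever 79.70513396051922 deg
offcut 0
jar 0
tape 0
tin 0
purple 0
the job is handed in; nothing more can be done
```

I laid the pine batten in the jig and pushed it home with about 7 N against the fence and 6 N against the stop. I then swung the red lever counter-clockwise, let go, backed the arm clear and handed in at about 36 s.

**Clamp force:** I could not measure it directly. The last push on the lever averaged 7.4 N at 46 mm out, which by the task's figures means 10 to 17 N at the lobe, less the 1 to 4 N it eases. A second estimate, from how far the lever turned after contact, gave about 15 to 17 N before easing. That is at the high end but under 22 N.

**Final checks:**
- **Batten:** the last picture shows it seated against fence and stop.
- **Lever:** it stands at about 1.39 rad in the picture. The arm's position gave 1.41 rad just before release, so the two agree within the picture's accuracy.
- **Other objects:** the offcut, jar, tape, tin and purple bar show no change from the first picture.
- **Robot:** it is touching nothing, and the wrist force reads about zero.

No check failed.

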